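# Draw the ink cassette from the lid coder

## Robot

A 6-joint arm with a two-finger parallel gripper is mounted at the origin on the work surface. World frame = base frame: x ahead of the robot, y to its left, z up, the work surface at z = 0. Lengths are in m, angles in degrees, forces in N, time in s.
With the tool pointing down it reaches from about 0.25 to 0.725 m from the base axis. Payload 9.7 kg.
Tool frame: the origin (TCP) lies midway between the tips of the shut fingers; the grasp point (between the pads) lies 19 mm behind it; x points along the fingers, y is the direction in which the jaws open and shut, and the axes are right-handed (so a half turn about x gives the same grasp; the last joint's range is limited). The gripper opens to 85 mm and grips with 20 to 120 N. Pads are 22 mm wide; open, the fingers measure 114 mm over their backs; the gripper's body (76 mm by 85 mm) begins 54 mm behind the grasp point. The pads swing forward as they close: fully open they stand 13 mm farther back than shut.
Start: joints at [76.261, 4.979, 10.078, 95.1, 0, 90], TCP at [0.131, 0.534, 0.231] pointing down, gripper open.
Joint ranges: [-179.16, 179.16], [-48.56, 103.87], [-65.8, 70.77], [-126.05, 130.52], [-82.76, 87.17], [-180, 180]. Speed limits (degrees/s): [127.2, 127.2, 147.25, 180, 180, 180].

## Interface

Orientations are given as [roll, pitch, yaw] about the fixed x, y, z axes, in that order (R = Rz(yaw) Ry(pitch) Rx(roll)).
In Python, from workcell import bot, cams gives the robot as it stands.
- The arm moves only by the tool apply_moves, never from a script. Its argument "commands" is a list of rows, each a list of 5 numbers: the shift along the tool's x, y, z in m, then the turn about the tool's x in rad, then the opening, from -1 (shut) to 1 (fully open). In form: [[tx, ty, tz, roll, hand], ...]. A call has 1 to 12 rows; each row is the pose to reach, as a shift and turn from the pose measured when the call began, along the tool's axes at that moment; what a row does not reach only later rows make up. A row lasts 1/10 s, in which the tool goes at most 50 mm and 8.59 degrees, less where a joint would pass 70% of its speed; a pose out of reach is approached as far as the arm can. A call with a gripper value outside its range is refused whole. The fingers move at their own pace and stop on an object; "newtons" is the grip in N (left out, the last holds). Time passes only in rows, so rows that repeat a pose let the fingers close. It gives the time, the measured TCP pose, the force and the opening at its end, in the units of the state.
- bot.get_obs(): the state, without advancing time (a new reading comes with each control period).
- cams.camera(name): name is "scene" or "top"; returns a dict with "frame" (400x640x3 uint8, blue, green, red), "depth" (400x640 float32, m along the optical axis (not along the pixel's ray), 0 where there is no reading), "camera_matrix" (3x3 intrinsics, pixels), "R" (3x3) and "t" (3): a world point X has camera coordinates R X + t. Camera axes: x right, y down, z forward; pixel columns grow to the right and rows downward; lengths in m; the calibration is good to about 2 mm. A picture is of the moment at which its call begins.
- bot.job_done(): hands the job in, once; it reports no verdict.
Trained networks look in the newest picture that a camera, given by its name, has taken for a name from the list of things; names that differ only in an ending like _2 or _b are one class to them, and where a whole thing is asked for, a point or a joint stands for the part that bears it (a point fixed in the world has none). Each returns a list of dicts, best first, with "confidence" (0 to 1); they miss things now and then, are a little off and sometimes report something else, mostly with a low value. They report only what shows in the picture. A call takes as long as a camera call. They do not tell look-alikes from the thing itself.
- cams.spot_in(name, camera): "rect" ([left, top, right, bottom] in pixels, round what is visible of it).
The state is a dict: "time": time; "q": joint angles; "qd": joint speeds; "joint_efforts": joint torques, N m; "ee_pos": TCP position; "tcp_rot": TCP orientation; "wrist_force": force on the tool from outside, world axes, zero at the start; "torque": the same for the moment, N m; "opening": finger opening in m.
Only numpy, scipy, OpenCV 4.12 (cv2) and the standard library are available. Lean on these libraries where they do the work, as an engineer would, in place of code of your own. Each camera call takes 0.05 s, during which the arm holds its last target. There are 200 camera calls.

## Task

The ink cassette of the lid coder on the packing table is due for a change. Take the loose cover off the coder by its bar and balance it, centred and level, on top of the upturned steel bowl, without its inky underside ever touching the table; let go of it. Then pinch together the two sprung catches on the cassette's sides, draw the cassette up out of its cradle and finish while holding it there still and upright between the fingers, catches pinched, 10 cm or more above its seat and touching nothing else, with the cover still resting on the bowl and the jars, bottles and other things left standing where they are.

Things in the scene. Friction and masses are not known exactly. Their poses are not given: they have to be found in the camera images.
- coder: lid coder, a fixed white machine: plinth x -80 to +120, y -60 to +60, steel deck 40 above the table; control box at x 82 to 118, top 97. Origin on the table under the middle of the cassette. Two end walls (x 47 to 66 either way, y -48 to +48, top 126 above the table) carry the cover between lips 5 high; its y sides are open. z up, +x from the cassette to the control box
- seat (a point): point on the coder's deck, 40 above the table, where the centre of the seated cassette's underside stands; axes as the coder's. On either y side of it a fixed steel lip, 40 long in x, from 32.5 to 47 out in y, 21 to 27 above the deck, overhangs the hook of one catch
- cassette: ink cassette, a black block 64 (x) by 34 (y) by 74 tall, about 0.2 kg, standing under the cover in the coder's cradle, locked down by its two catches (play about 1.5). Origin at the centre of its underside, z up, y across the catches; seated, its heading is the coder's. Pinch both catches along y: a grip of about 20 N presses them fully in (46 over their outer faces) and carries the cassette
- catch_left (a joint): travel (m) of the sprung grey catch on the cassette's +y side: 0 out and locked, grows as it is pressed inwards, stop at 0.008; its hook clears the coder's lip above 0.003; the spring takes 2.4 N to start and 4.8 N fully in
- catch_right (a joint): the same for the catch on the cassette's -y side
- catch_left_pad (a point): point to press, on the outer face of the +y catch, 54 above the cassette's underside and 31 from its middle when out; moves with the catch. The catch is an upright plate 30 (x) wide, 5 thick, from 14 to 70 above the underside, with a hook 4.5 further out at 14 to 20 above the underside
- catch_right_pad (a point): the same point on the -y catch, its mirror image
- cover: loose flat aluminium plate 120 (x) by 84 (y) by 5 thick, about 0.14 kg, lying over the cassette on the coder's end walls, underside 126 above the table. Origin at the centre of the plate's underside, z up, x along its black bar. Its foot is a round bead under the plate (42 outer diameter, 6 deep): resting on the bowl's top it holds the origin about 4 above the top
- cover_bar (a point): grip point in the middle of the cover's bar, 28 above the plate's underside. The bar is 50 long (x), 14 wide (y, grip across it), from 5 to 36 above the underside
- bowl: the upturned round steel bowl, which stands fast: a smooth dome, 180 across at the table, 60 high, curved as a ball of 90 radius. Origin on the table under its middle
- bowl_top (a point): the highest point of the upturned bowl, 60 above the table
- table: the packing table; its top is at z = 0
- jar_a: bystander: glass pickle jar with metal lid, 60 across, 82 tall, upright; origin at the centre of its underside
- jar_b: bystander: glass pickle jar with metal lid, 60 across, 82 tall, upright; origin at the centre of its underside
- jar_c: bystander: glass pickle jar with metal lid, 60 across, 82 tall, upright; origin at the centre of its underside
- bottle_a: bystander: tall squash bottle, 66 across, 225 tall, upright; origin at the centre of its underside
- bottle_b: bystander: tall squash bottle, 66 across, 225 tall, upright; origin at the centre of its underside
- label_roll: bystander: paper label roll lying flat, 84 across, 40 high; origin at the centre of its underside
- lid_stack: bystander: stack of metal jar lids, 64 across, 36 high; origin at the centre of its underside
- marker: bystander: marker pen lying flat, 130 long, 16 thick; origin at its underside, 43 from its tail
Things that resemble listed ones, but are neither listed nor needed, are in the scene too. What is shaped like the cover but green or purple is not meant.

How it is judged (in metres and radians):
On the way, in this order (a step that is already met when the one before it is completed fails the run):
1. the cover rests by itself, centred and level, on top of the upturned bowl, let go of, with the cassette still locked in (horizontal distance between cover and bowl_top below 0.025 m and z of cover in the frame of bowl_top between -0.004 and 0.012 m and angle between cover's own z axis and vertical below 0.3 rad and contact force between cover and bowl above 0.3 N and contact force between the fingers and cover below 0.05 N and linear speed of cover below 0.03 m/s and angular speed of cover below 0.3 rad/s and z of cassette in the frame of seat below 0.01 m), for 0.3 s.
2. the cassette is drawn up 9 cm or more, upright, with both catches pinched in by the fingers (value of joint each of catch_left, catch_right above 0.005 m and contact force between the fingers and cassette above 1.5 N and z of cassette in the frame of seat above 0.09 m and angle between cassette's own z axis and vertical below 0.2 rad), for 0.2 s.
At the end, for the whole second after the job is handed in: Cassette held still, within 0.2 rad of upright, both catches in more than 5 mm, 90 mm or more above its seat, touching only the fingers; cover released, still, on the bowl, within 25 mm sideways of its top, tilted under 0.3 rad; bystanders within 30 mm and standing; cover never on the table (all of step 2 and contact force between cassette and coder below 0.05 N and contact force between cassette and bowl below 0.05 N and contact force between each of cassette, the fingers and cover below 0.05 N and contact force between cassette and bottle_a below 0.05 N and contact force between cassette and bottle_b below 0.05 N and linear speed of each of cassette, cover below 0.03 m/s and angular speed of each of cassette, cover below 0.3 rad/s and horizontal distance between cover and bowl_top below 0.025 m and z of cover in the frame of bowl_top between -0.004 and 0.012 m and angle between cover's own z axis and vertical below 0.3 rad and contact force between cover and bowl above 0.3 N); the arm keeps its last pose, push and grip.
It fails at once if the cover touches the table (contact force between cover and table above 0.1 N).
It fails at once if a jar, bottle or other bystander is pushed more than 30 mm away or knocked over (distance of any of jar_a, jar_b, jar_c, bottle_a, bottle_b, label_roll, lid_stack, marker from where it was at the start of the episode above 0.03 m or angle between any of jar_a, jar_b, jar_c, bottle_a, bottle_b, label_roll, lid_stack, marker's own z axis and vertical above 0.5 rad).
It also fails if it takes over 64 s, if anything falls off the work surface, if the arm or the gripper's body presses on something with over 40 N, if the wrist force passes 120 N, or if a joint passes its speed limit or range.

## Working session

There is one attempt and no reset: what is moved stays moved. The work goes in short steps, Python scripts to look and compute and a tool call to move; the robot and the scene stay as the last step left them, time stands still between calls to the robot, and variables do not carry over. Pictures are saved under pics/ and viewed, about 8 in all and at most 12, crops included, and the job is handed in when it is done.

Besides the shell and the picture viewer there is one more tool, called after "Emit:" by a JSON object that holds its "method" and its "body", one argument or row to a line. apply_moves: Moves the arm, as the interface text tells. Its arguments: {"type":"object","properties":{"commands":{"type":"array"},"newtons":{"type":"number"}},"required":["commands"]}

```bash
mkdir -p pics; cat > h.py <<'E'
import numpy as np, cv2
from workcell import bot, cams
def cloud(c):
    d=c["depth"]; K=c["camera_matrix"]; v,u=np.indices(d.shape)
    P=np.stack([(u-K[0,2])/K[0,0]*d,(v-K[1,2])/K[1,1]*d,d],-1)
    W=(P-c["t"])@c["R"]; W[d==0]=np.nan; return W
def save(c,n): cv2.imwrite("pics/"+n,c["frame"])
E
python3 - <<'E'
from h import *
print(bot.get_obs())
for n in("scene","top"):
    c=cams.camera(n); save(c,n+"0.png"); W=cloud(c); np.save(n+"0.npy",W)
    print(n,(-c["R"].T@c["t"]).round(3))
    for k in["coder","cover","bowl","cover_bar","jar_a","bottle_a","label_roll","lid_stack","marker"]:
        for r in cams.spot_in(k,n)[:4]:
            l,t,R,b=[int(x) for x in r["rect"]]; p=W[(t+b)//2,(l+R)//2]
            print(k,round(r["confidence"],2),[l,t,R,b],p.round(3))
E
```

```text
{'time': 0.0, 'q': array([ 7.62618901e+01,  5.01069243e+00,  1.00338875e+01,  9.50992091e+01,
       -3.42653053e-04,  9.00002670e+01]), 'qd': array([ 0.00522929,  0.04434022, -0.03563321,  0.12609711,  0.01231937,
        0.04366927]), 'joint_efforts': array([ 5.94801513e-04, -5.20389783e+01,  4.64797497e+01,  1.65480649e-02,
        2.34681502e-04,  1.30988332e-05]), 'ee_pos': array([0.13056323, 0.53404071, 0.2305819 ]), 'tcp_rot': array([ -89.74145909,   89.92398524, -103.47983574]), 'wrist_force': array([0.18059706, 0.64790433, 0.33517403]), 'torque': array([-0.00840871, -0.01929824,  0.00462355]), 'opening': 0.08547374052708125}
scene [1.052 0.533 1.342]
coder 0.79 [257, 153, 324, 200] [ 0.554 -0.164  0.054]
cover 0.84 [276, 145, 311, 175] [ 0.534 -0.164  0.134]
cover 0.84 [321, 139, 350, 156] [ 0.326 -0.164  0.021]
cover 0.73 [288, 115, 318, 134] [ 0.345 -0.327  0.032]
bowl 0.72 [341, 223, 397, 263] [0.538 0.213 0.053]
cover_bar 0.75 [323, 139, 353, 158] [ 0.32  -0.153  0.018]
cover_bar 0.7 [274, 142, 314, 174] [ 0.526 -0.167  0.136]
cover_bar 0.66 [287, 117, 316, 132] [ 0.352 
[... 1012 characters left out ...]
] [ 0.319 -0.156  0.038]
cover_bar 0.93 [402, 249, 445, 295] [ 0.337 -0.326  0.042]
cover_bar 0.75 [357, 193, 395, 234] [ 0.517 -0.166  0.137]
jar_a 0.87 [314, 146, 330, 168] [ 0.697 -0.003  0.082]
jar_a 0.85 [172, 205, 201, 225] [0.509 0.425 0.08 ]
jar_a 0.6 [314, 199, 334, 219] [ 0.532 -0.011  0.079]
bottle_a 0.57 [258, 116, 278, 150] [0.754 0.159 0.154]
bottle_a 0.55 [354, 117, 375, 146] [ 0.758 -0.127  0.165]
label_roll 0.9 [449, 210, 478, 235] [ 0.499 -0.47   0.001]
label_roll 0.51 [360, 189, 396, 235] [ 0.519 -0.169  0.159]
lid_stack 0.61 [303, 238, 327, 256] [0.412 0.018 0.039]
marker 0.6 [46, 78, 605, 400] [ 0.438 -0.014 -0.002]
marker 0.57 [442, 164, 483, 175] [ 0.675 -0.467  0.01 ]
```

```bash
python3 - <<'E'
from h import *
f=cv2.imread("pics/top0.png"); cv2.imwrite("pics/top0c.png",cv2.resize(f[90:310,220:490],None,fx=2.9,fy=2.7*1.0,interpolation=2))
W=np.load("top0.npy")
def rect(m):
    P=W[m][:,:2].astype(np.float32); return P.mean(0),cv2.minAreaRect(P*1000),len(P)
v,u=np.indices(W.shape[:2]); z=W[...,2]
box=(u>345)&(u<410)&(v>170)&(v<250)
print("plate",rect(box&(z>.12)&(z<.142))); print("bar",rect(box&(z>.15)&(z<.172)))
print("cov",rect(box&(z>.12)&(z<.175)))
print("deck+walls",rect(box&(z>.03)))
b=(u>232)&(u<294)&(v>184)&(v<246)&(z>.02)
P=W[b]; A=np.c_[2*P,np.ones(len(P))]; s=np.linalg.lstsq(A,(P**2).sum(1),rcond=None)[0]; print("bowl top",s, np.sqrt(s[3]+s[:3]@s[:3]))
# sharp heights
S=np.load("scene0.npy"); P=S.reshape(-1,3); 
for nm,X in(("top",W.reshape(-1,3)),("scene",P)):
    k=(abs(X[:,0]-.52)<.13)&(abs(X[:,1]+.167)<.13)&(X[:,2]>.155); print(nm,X[k].mean(0),k.sum(),cv2.minAreaRect((X[k][:,:2]*1000).astype(np.float32)))
k=(abs(P[:,0]-.513)<.11)&(abs(P[:,1]-.187)<.11)&(P[:,2]>.02);Q=P[k];A=np.c_[2*Q,np.ones(len(Q))]; s=np.linalg.lstsq(A,(Q**2).sum(1),rcond=None)[0]; print(s)
E
```

```text
plate (array([ 0.5212412 , -0.17376678], dtype=float32), ((521.9116821289062, -174.66781616210938), (95.92130279541016, 132.31593322753906), 78.61306762695312), 1204)
bar (array([ 0.52159834, -0.17334887], dtype=float32), ((522.1690063476562, -174.14784240722656), (14.669907569885254, 49.61555862426758), 77.86829376220703), 90)
cov (array([ 0.5212575 , -0.17372417], dtype=float32), ((521.9116821289062, -174.66781616210938), (95.92130279541016, 132.31593322753906), 78.61306762695312), 1298)
deck+walls (array([ 0.5395297 , -0.17133251], dtype=float32), ((540.1235961914062, -178.57254028320312), (120.41934967041016, 197.4074249267578), 78.65814208984375), 2388)
bowl top [ 0.51472847  0.19397357 -0.02825414 -0.29563593] 0.08794039057183528
top [ 0.52113619 -0.17339496  0.160827  ] 83 ((521.4201049804688, -173.98313903808594), (14.627569198608398, 47.989959716796875), 77.95933532714844)
scene [ 0.52476435 -0.17148739  0.16075424] 58 ((523.86181640625, -172.88363647460938), (18.38300895690918, 47.82622528076172), 79.4879150390625)
[ 0.51655067  0.19539341 -0.02726577 -0.2980549 ]
```

View pics/top0c.png

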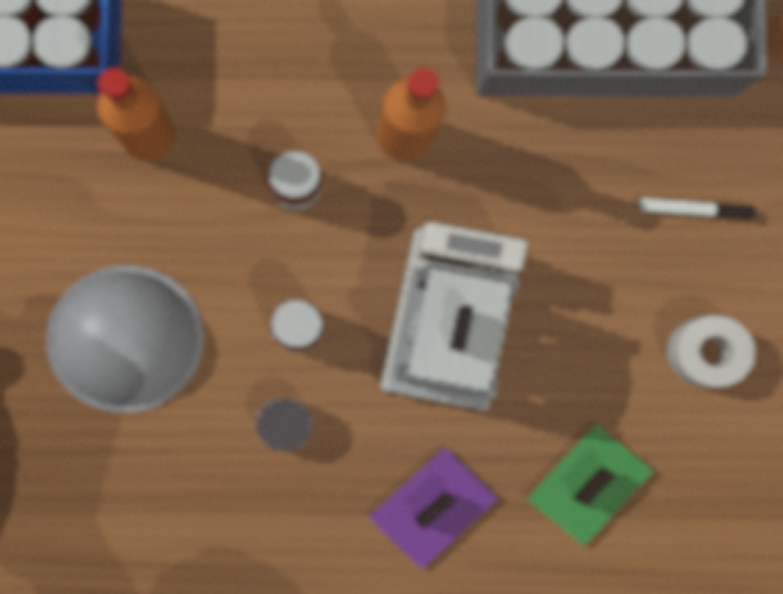

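View pics/scene0.png

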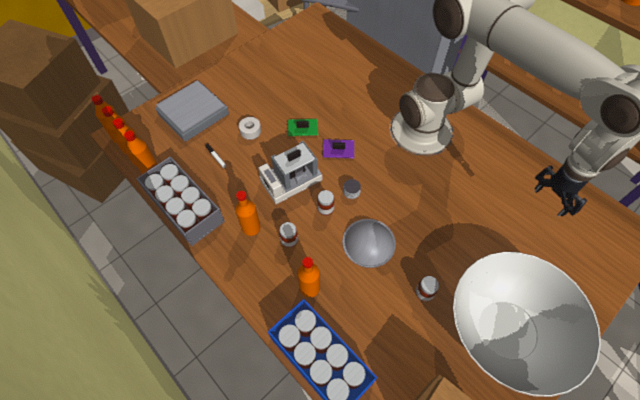

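```bash
cat >> h.py <<'E'
from scipy.spatial.transform import Rotation as Ro
def plan(*targets):
    o=bot.get_obs(); R=Ro.from_euler("xyz",o["tcp_rot"],degrees=True).as_matrix()
    print("t",round(o["time"],2),"pos",o["ee_pos"].round(4),"xaxis",R[:,0].round(4),"jaw",np.degrees(np.arctan2(R[1,1],R[0,1])).round(2),"f",o["wrist_force"].round(1),"open",round(o["opening"],4),"q",o["q"].round(1))
    for p,yaw in targets:
        a=np.degrees(np.arctan2(R[1,1],R[0,1])); d=(yaw-a+90)%180-90
        print("shift",(R.T@(np.array(p)-o["ee_pos"])).round(4),"roll rad",round(-np.radians(d),3),"or",round(-np.radians(d-np.sign(d)*180),3))
E
python3 -c "
from h import *
plan(((.35,.2,.231),78.5),((.522,-.173,.231),78.5),((.522,-.173,.1375),78.5))"
```

```text
t 1.0 pos [0.1306 0.5343 0.2313] xaxis [-0. -0. -1.] jaw 76.26 f [-0.6 -0.6 -0.2] open 0.0855 q [76.3  5.  10.1 95.1  0.  90. ]
shift [ 0.0003 -0.2726  0.2925] roll rad -0.039 or 3.103
shift [ 3.000e-04 -5.941e-01  5.482e-01] roll rad -0.039 or 3.103
shift [ 0.0938 -0.5941  0.5482] roll rad -0.039 or 3.103
```

Emit:
{"method": "apply_moves", "body": {
  "commands": [
    [0,-0.594,0.548,-0.039,1],
    [0,-0.594,0.548,-0.039,1],
    [0,-0.594,0.548,-0.039,1],
    [0,-0.594,0.548,-0.039,1],
    [0,-0.594,0.548,-0.039,1],
    [0,-0.594,0.548,-0.039,1],
    [0,-0.594,0.548,-0.039,1],
    [0,-0.594,0.548,-0.039,1],
    [0,-0.594,0.548,-0.039,1],
    [0,-0.594,0.548,-0.039,1],
    [0,-0.594,0.548,-0.039,1],
    [0,-0.594,0.548,-0.039,1]
  ]
}}

```text
time: 2.2
ee_pos: [0.4217, 0.0071, 0.2317]
tcp_rot: [18.1, 89.9, 6.6]
wrist_force: [0.6, 0.7, 0.3]
opening: 0.0853
```

```bash
python3 -c "
from h import *
plan(((.522,-.173,.231),78.5))"
```

```text
t 2.2 pos [0.4217 0.0071 0.2317] xaxis [ 1.2e-03  1.0e-04 -1.0e+00] jaw 78.47 f [0.6 0.7 0.3] open 0.0853 q [  1.  -12.5  -6.4  96.    0.   12.5]
shift [ 0.0008 -0.1564  0.1343] roll rad -0.0 or 3.141
```

Emit:
{"method": "apply_moves", "body": {
  "commands": [
    [0,-0.156,0.134,0,1],
    [0,-0.156,0.134,0,1],
    [0,-0.156,0.134,0,1],
    [0,-0.156,0.134,0,1],
    [0,-0.156,0.134,0,1],
    [0,-0.156,0.134,0,1],
    [0,-0.156,0.134,0,1]
  ]
}}

```text
time: 2.9
ee_pos: [0.5214, -0.1719, 0.2318]
tcp_rot: [43.5, 89.9, 31.9]
wrist_force: [-0.1, -0.2, 0.3]
opening: 0.0854
```

```bash
python3 - <<'E'
from h import *
plan(((.522,-.173,.1375),78.5))
c=cams.camera("scene"); f=c["frame"][95:215,230:390]; cv2.imwrite("pics/s1.png",cv2.resize(f,None,fx=5,fy=5,interpolation=2))
E
```

```text
t 2.9 pos [ 0.5214 -0.1719  0.2318] xaxis [ 8.e-04  5.e-04 -1.e+00] jaw 78.48 f [-0.1 -0.2  0.3] open 0.0854 q [-18.3   4.8  10.   95.1   0.   -6.7]
shift [ 0.0943 -0.001   0.0007] roll rad -0.0 or 3.141
```

View pics/s1.png

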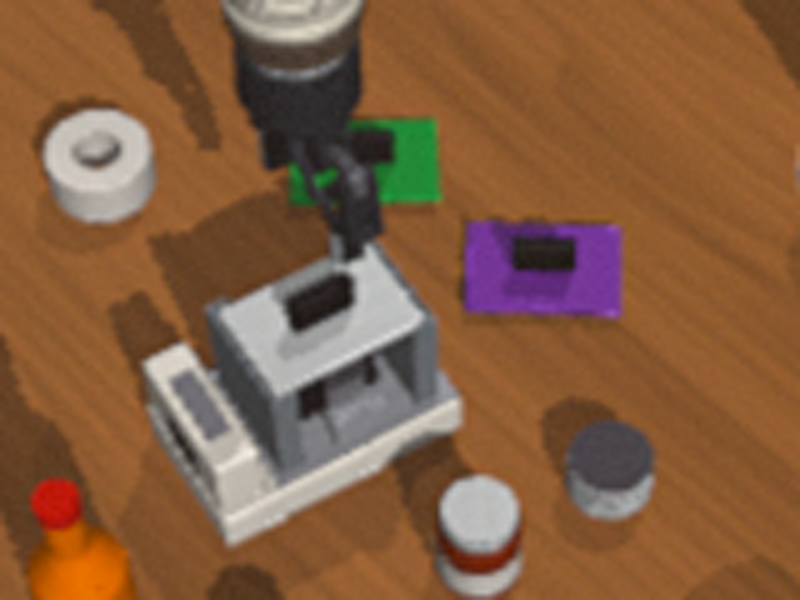

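The crop shows the aluminium cover on the coder, its bar at (320,300), with the open gripper above it and clear of everything. I'm going down.

Emit:
{"method": "apply_moves", "body": {
  "commands": [
    [0.04,-0.001,0.001,0,1],
    [0.07,-0.001,0.001,0,1],
    [0.094,-0.001,0.001,0,1],
    [0.094,-0.001,0.001,0,1],
    [0.094,-0.001,0.001,0,-1],
    [0.094,-0.001,0.001,0,-1],
    [0.094,-0.001,0.001,0,-1],
    [0.094,-0.001,0.001,0,-1],
    [0.094,-0.001,0.001,0,-1],
    [0.094,-0.001,0.001,0,-1],
    [0.094,-0.001,0.001,0,-1],
    [0.094,-0.001,0.001,0,-1]
  ],
  "newtons": 40
}}

```text
time: 4.15
ee_pos: [0.5226, -0.1727, 0.1389]
tcp_rot: [12.4, 89.9, 0.9]
wrist_force: [-0.7, 1.1, 5.9]
opening: 0.0131
```

```bash
python3 -c "
from h import *
plan(((.521,-.1725,.231),78.5))"
```

```text
t 4.15 pos [ 0.5226 -0.1727  0.1389] xaxis [ 0.0026  0.     -1.    ] jaw 78.52 f [-0.7  1.1  5.9] open 0.0131 q [-18.3   4.   -1.2  84.7   0.   -6.8]
shift [-0.0922 -0.     -0.0014] roll rad 0.0 or -3.141
```

Emit:
{"method": "apply_moves", "body": {
  "commands": [
    [-0.01,0,0,0,-1],
    [-0.025,0,0,0,-1],
    [-0.045,0,0,0,-1],
    [-0.07,0,0,0,-1],
    [-0.095,0,0,0,-1],
    [-0.115,0,0,0,-1],
    [-0.115,0,0,0,-1],
    [-0.115,0,0,0,-1]
  ]
}}

```text
time: 4.95
ee_pos: [0.5225, -0.1729, 0.2539]
tcp_rot: [8.3, 89.8, -3.2]
wrist_force: [0.1, 0.4, -2.6]
opening: 0.0133
```

```bash
python3 - <<'E'
from h import *
plan(((.5155,.1945,.251),78.5))
c=cams.camera("top"); W=cloud(c); np.save("top1.npy",W); f=c["frame"]
s=cams.camera("scene");np.save("scene1.npy",cloud(s))
cv2.imwrite("pics/s2.png",np.hstack([cv2.resize(s["frame"][90:210,230:330],None,fx=4,fy=4),cv2.resize(f[150:270,330:430],None,fx=4,fy=4)]))
E
```

```text
t 4.95 pos [ 0.5225 -0.1729  0.2539] xaxis [ 3.1e-03 -2.0e-04 -1.0e+00] jaw 78.52 f [ 0.1  0.4 -2.6] open 0.0133 q [-18.3   5.4  13.1  97.5   0.   -6.8]
shift [ 0.0029  0.3586 -0.08  ] roll rad 0.0 or -3.141
```

View pics/s2.png

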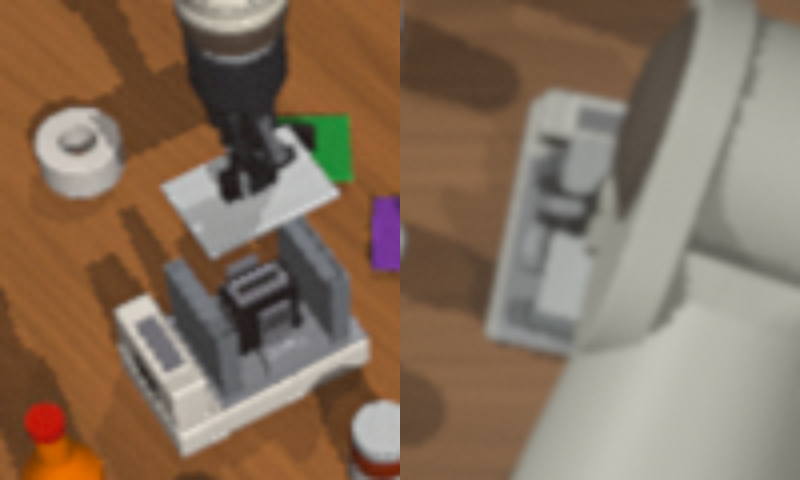

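The cover hangs level in the grip above the coder, and the cassette is still in its cradle below. Next I carry it over to the bowl.

Emit:
{"method": "apply_moves", "body": {
  "commands": [
    [0,0.03,-0.007,0,-1],
    [0,0.07,-0.016,0,-1],
    [0,0.11,-0.024,0,-1],
    [0,0.15,-0.033,0,-1],
    [0,0.19,-0.042,0,-1],
    [0,0.23,-0.051,0,-1],
    [0,0.27,-0.06,0,-1],
    [0,0.305,-0.068,0,-1],
    [0,0.335,-0.075,0,-1],
    [0,0.359,-0.08,0,-1],
    [0,0.359,-0.08,0,-1],
    [0,0.359,-0.08,0,-1]
  ]
}}

```text
time: 6.25
ee_pos: [0.5146, 0.1952, 0.2517]
tcp_rot: [-143.3, 89.9, -154.8]
wrist_force: [0.1, 0.9, -1.6]
opening: 0.0136
```

```bash
python3 - <<'E'
from h import *
plan(((.5155,.1945,.251),78.5))
s=cams.camera("scene");W=cloud(s);P=W.reshape(-1,3)
k=(abs(P[:,0]-.5155)<.09)&(abs(P[:,1]-.1945)<.08)&(P[:,2]>.23)&(P[:,2]<.258);Q=P[k]
m=np.linalg.svd(Q-Q.mean(0))[2] if len(Q)<4000 else None
print(len(Q),m[2],np.median(Q[:,2]),cv2.minAreaRect((Q[:,:2]*1000).astype(np.float32)))
cv2.imwrite("pics/s3.png",cv2.resize(s["frame"][160:280,300:440],None,fx=5,fy=5))
E
```

```text
t 6.25 pos [0.5146 0.1952 0.2517] xaxis [-9.e-04 -4.e-04 -1.e+00] jaw 78.59 f [ 0.1  0.9 -1.6] open 0.0136 q [20.8  5.6 13.  97.5 -0.  32.2]
shift [ 0.0007 -0.0005  0.001 ] roll rad 0.002 or -3.14
637 [0.00224534 0.00185583 0.99999576] 0.24368116762946077 ((515.0787353515625, 195.01400756835938), (84.99703216552734, 122.84074401855469), 78.31356811523438)
```

View pics/s3.png

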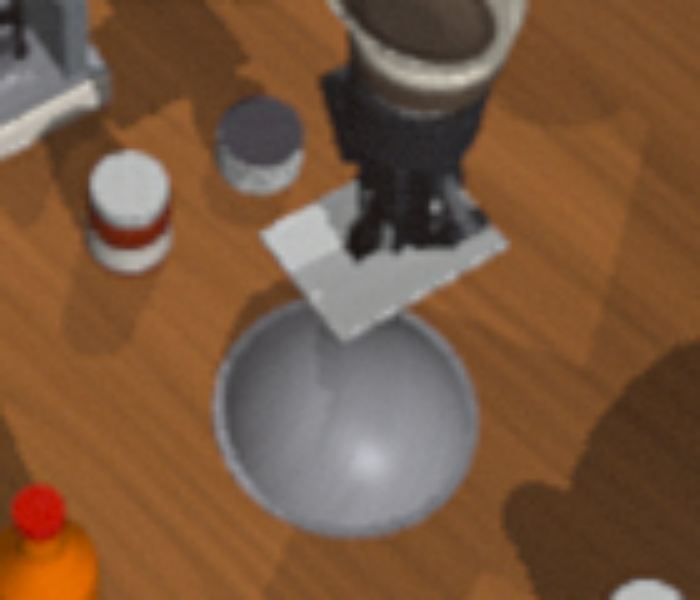

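The cover is level, with its centre at (0.5151, 0.1950) within about 2 mm of the bowl's top. I'm lowering it until it nearly touches.

Emit:
{"method": "apply_moves", "body": {
  "commands": [
    [0.03,0,0.001,0,-1],
    [0.07,0,0.001,0,-1],
    [0.11,0,0.001,0,-1],
    [0.14,0,0.001,0,-1],
    [0.16,0,0.001,0,-1],
    [0.168,0,0.001,0,-1],
    [0.168,0,0.001,0,-1],
    [0.168,0,0.001,0,-1]
  ]
}}

```text
time: 7.1
ee_pos: [0.5163, 0.1941, 0.0853]
tcp_rot: [27.8, 89.9, 16.3]
wrist_force: [1.0, 0.4, -1.5]
opening: 0.0131
```

Emit:
{"method": "apply_moves", "body": {
  "commands": [
    [0.0015,0,0,0,-1],
    [0.003,0,0,0,-1],
    [0.0045,0,0,0,-1],
    [0.0045,0,0,0,-1]
  ]
}}

```text
time: 7.5
ee_pos: [0.5163, 0.1941, 0.0808]
tcp_rot: [26.5, 89.9, 15.0]
wrist_force: [-0.6, -0.3, -1.4]
opening: 0.0131
```

Emit:
{"method": "apply_moves", "body": {
  "commands": [
    [0.001,0,0,0,-1],
    [0.002,0,0,0,-1],
    [0.003,0,0,0,-1],
    [0.003,0,0,0,-1]
  ]
}}

```text
time: 7.9
ee_pos: [0.5162, 0.1941, 0.0776]
tcp_rot: [26.7, 89.9, 15.2]
wrist_force: [-0.5, 0.4, -1.8]
opening: 0.0132
```

Emit:
{"method": "apply_moves", "body": {
  "commands": [
    [0.001,0,0,0,-1],
    [0.001,0,0,0,-1]
  ]
}}

```text
time: 8.1
ee_pos: [0.5164, 0.1941, 0.0774]
tcp_rot: [26.8, 89.9, 15.3]
wrist_force: [-1.8, -0.8, 4.3]
opening: 0.0131
```

Contact: the vertical force went from -1.8 to +4.3 N. I'm releasing it and backing straight up.

Emit:
{"method": "apply_moves", "body": {
  "commands": [
    [0,0,0,0,-0.3],
    [0,0,0,0,0],
    [0,0,0,0,0.3],
    [0,0,0,0,0.3],
    [0,0,0,0,0.3],
    [-0.02,0,0,0,0.3],
    [-0.06,0,0,0,0.3],
    [-0.1,0,0,0,0.6],
    [-0.14,0,0,0,1],
    [-0.174,0,0,0,1],
    [-0.174,0,0,0,1],
    [-0.174,0,0,0,1]
  ]
}}

```text
time: 9.3
ee_pos: [0.5165, 0.1942, 0.2517]
tcp_rot: [29.2, 89.8, 17.7]
wrist_force: [-0.1, -0.3, -0.1]
opening: 0.0854
```

```bash
python3 - <<'E'
from h import *
plan(((.5225,-.1727,.251),78.5))
s=cams.camera("scene");W=cloud(s);P=W.reshape(-1,3)
k=(abs(P[:,0]-.5155)<.09)&(abs(P[:,1]-.1945)<.08)&(P[:,2]>.064)&(P[:,2]<.08);Q=P[k]
m=np.linalg.svd(Q-Q.mean(0),full_matrices=False)[2]
print("cover",len(Q),m[2],np.median(Q[:,2]),cv2.minAreaRect((Q[:,:2]*1000).astype(np.float32)))
cv2.imwrite("pics/s4.png",np.hstack([cv2.resize(s["frame"][190:280,320:420],None,fx=4,fy=4),cv2.resize(s["frame"][130:220,240:340],None,fx=4,fy=4)]))
# cassette top / walls from scene and top
t=cams.camera("top");T=cloud(t).reshape(-1,3)
c,n=np.cos(np.radians(-11.5)),np.sin(np.radians(-11.5))
for nm,X in(("scene",P),("top",T)):
    d=X-[.5225,-.173,0]; L=np.c_[d[:,0]*c+d[:,1]*n,-d[:,0]*n+d[:,1]*c,X[:,2]]
    for a,b in((.106,.12),(.122,.136)):
        k=(abs(L[:,0])<(.04 if b<.13 else .075))&(abs(L[:,1])<(.045 if b<.13 else .06))&(L[:,2]>a)&(L[:,2]<b); q=L[k]
        print(nm,a,len(q),np.nanpercentile(q,[2,98],axis=0).round(4).tolist())
        print(cv2.minAreaRect((X[k][:,:2]*1000).astype(np.float32)))
f=t["frame"];cv2.imwrite("pics/t4.png",cv2.resize(f[165:255,335:425],None,fx=6,fy=6,interpolation=2))
E
```

```text
t 9.3 pos [0.5165 0.1942 0.2517] xaxis [ 2.7e-03  9.0e-04 -1.0e+00] jaw 78.5 f [-0.1 -0.3 -0.1] open 0.0854 q [20.6  5.6 13.  97.3 -0.  32.1]
shift [ 0.0004 -0.3583  0.0791] roll rad 0.0 or -3.142
cover 719 [ 0.006818   -0.01474335  0.99986807] 0.0693384685489188 ((517.9180908203125, 192.86416625976562), (86.176513671875, 121.10218811035156), 79.15892028808594)
scene 0.106 171 [[-0.0278, -0.0301, 0.1064], [0.0323, 0.0298, 0.118]]
((524.3768310546875, -173.61245727539062), (64.00146484375, 62.41642761230469), 77.16317749023438)
scene 0.122 273 [[-0.0646, -0.0481, 0.1222], [0.0673, 0.0486, 0.1339]]
((523.5093994140625, -174.1480712890625), (102.56413269042969, 134.65191650390625), 78.57991027832031)
top 0.106 260 [[-0.0309, -0.0311, 0.1068], [0.0291, 0.0276, 0.1178]]
((521.4129638671875, -174.41444396972656), (62.20631408691406, 63.1294059753418), 80.53738403320312)
top 0.122 410 [[-0.0658, -0.0478, 0.1225], [0.0647, 0.0448, 0.1328]]
((521.6613159179688, -174.70790100097656), (96.1009292602539, 132.3410186767578), 78.5256576538086)
```

View pics/s4.png

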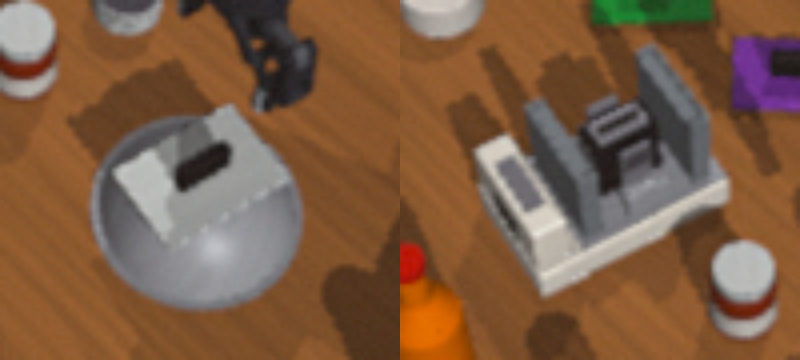

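View pics/t4.png

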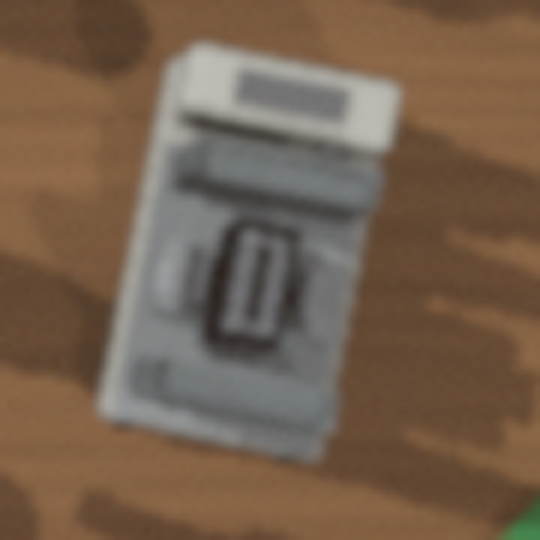

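The cover sits on the bowl, level and about 2 mm off centre. The cassette stands upright in the cradle, its centre at about (0.5229, -0.1740). I'm moving over it.

Emit:
{"method": "apply_moves", "body": {
  "commands": [
    [0,-0.04,0.009,0,1],
    [0,-0.09,0.02,0,1],
    [0,-0.135,0.03,0,1],
    [0,-0.18,0.04,0,1],
    [0,-0.225,0.05,0,1],
    [0,-0.27,0.06,0,1],
    [0,-0.315,0.07,0,1],
    [0,-0.345,0.076,0,1],
    [0,-0.359,0.08,0,1],
    [0,-0.359,0.08,0,1],
    [0,-0.359,0.08,0,1]
  ]
}}

```text
time: 10.5
ee_pos: [0.5225, -0.1731, 0.2492]
tcp_rot: [171.2, 89.9, 159.7]
wrist_force: [0.1, 0.7, -0.4]
opening: 0.0855
```

```bash
python3 - <<'E'
from h import *
plan(((.5229,-.174,.13),78.6),((.5229,-.174,.072),78.6))
E
```

```text
t 10.5 pos [ 0.5225 -0.1731  0.2492] xaxis [-1.5e-03  6.0e-04 -1.0e+00] jaw 78.49 f [ 0.1  0.7 -0.4] open 0.0855 q [-18.3   5.6  12.7  97.2   0.   -6.8]
shift [ 0.1192 -0.0008  0.0008] roll rad -0.002 or 3.14
shift [ 0.1772 -0.0008  0.0009] roll rad -0.002 or 3.14
```

Emit:
{"method": "apply_moves", "body": {
  "commands": [
    [0.04,-0.001,0.001,0,1],
    [0.08,-0.001,0.001,0,1],
    [0.11,-0.001,0.001,0,1],
    [0.13,-0.001,0.001,0,1],
    [0.15,-0.001,0.001,0,1],
    [0.165,-0.001,0.001,0,1],
    [0.177,-0.001,0.001,0,1],
    [0.177,-0.001,0.001,0,1]
  ]
}}

```text
time: 11.3
ee_pos: [0.5224, -0.1733, 0.0708]
tcp_rot: [171.0, 89.8, 159.6]
wrist_force: [-0.9, 0.5, 0.1]
opening: 0.0854
```

Emit:
{"method": "apply_moves", "body": {
  "commands": [
    [0,0,0,0,-1],
    [0,0,0,0,-1],
    [0,0,0,0,-1],
    [0,0,0,0,-1],
    [0,0,0,0,-1],
    [0,0,0,0,-1],
    [0,0,0,0,-1],
    [0,0,0,0,-1],
    [0,0,0,0,-1],
    [0,0,0,0,-1]
  ],
  "newtons": 30
}}

```text
time: 12.3
ee_pos: [0.5233, -0.1735, 0.0727]
tcp_rot: [139.2, 89.9, 127.7]
wrist_force: [-0.3, 1.4, 7.4]
opening: 0.0428
```

Emit:
{"method": "apply_moves", "body": {
  "commands": [
    [-0.004,0,0,0,-1],
    [-0.008,0,0,0,-1],
    [-0.012,0,0,0,-1],
    [-0.012,0,0,0,-1]
  ]
}}

```text
time: 12.7
ee_pos: [0.5236, -0.1737, 0.0853]
tcp_rot: [101.4, 90.0, 90.0]
wrist_force: [-0.2, 0.5, -2.2]
opening: 0.0428
```

Only the cassette's weight (-2.2 N) shows, so it is free of the lips. I'm drawing it up to about 13 cm.

Emit:
{"method": "apply_moves", "body": {
  "commands": [
    [-0.01,0,0,0,-1],
    [-0.025,0,0,0,-1],
    [-0.045,0,0,0,-1],
    [-0.065,0,0,0,-1],
    [-0.085,0,0,0,-1],
    [-0.1,0,0,0,-1],
    [-0.11,0,0,0,-1],
    [-0.117,0,0,0,-1],
    [-0.12,0,0,0,-1],
    [-0.12,0,0,0,-1],
    [-0.12,0,0,0,-1],
    [-0.12,0,0,0,-1]
  ]
}}

```text
time: 13.9
ee_pos: [0.5233, -0.1736, 0.2046]
tcp_rot: [152.9, 89.9, 141.4]
wrist_force: [0.5, -0.1, -2.3]
opening: 0.0429
```

```bash
python3 - <<'E'
from h import *
plan()
s=cams.camera("scene");W=cloud(s);P=W.reshape(-1,3)
k=(abs(P[:,0]-.5155)<.09)&(abs(P[:,1]-.1945)<.08)&(P[:,2]>.064)&(P[:,2]<.08);Q=P[k]
m=np.linalg.svd(Q-Q.mean(0),full_matrices=False)[2]
print("cover",len(Q),m[2],np.median(Q[:,2]),cv2.minAreaRect((Q[:,:2]*1000).astype(np.float32)))
cv2.imwrite("pics/s5.png",cv2.resize(s["frame"][90:290,230:460],None,fx=3.4,fy=3))
E
```

```text
t 13.9 pos [ 0.5233 -0.1736  0.2046] xaxis [-1.e-03  8.e-04 -1.e+00] jaw 78.54 f [ 0.5 -0.1 -2.3] open 0.0429 q [-18.4   4.7   6.9  92.2   0.   -6.9]
cover 733 [ 0.00750443 -0.01976645  0.99977646] 0.06911619083222234 ((517.1024780273438, 193.51516723632812), (85.84221649169922, 120.90756225585938), 79.10095977783203)
```

View pics/s5.png

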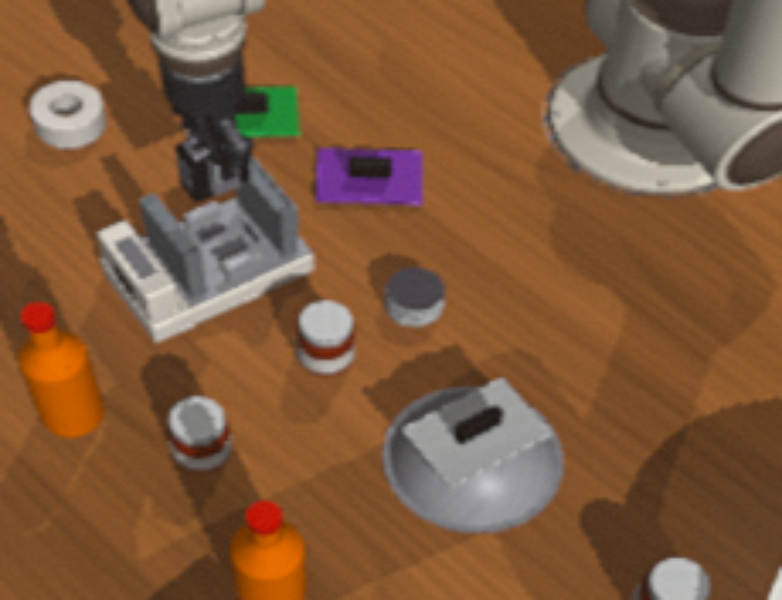

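The crop shows the cradle empty, the cassette upright in the fingers at about (215,160), the cover on the bowl at (478,425), and the bystanders standing. I'm handing the job in.

```bash
python3 -c "
from h import *
plan(); print(bot.job_done()); plan()"
```

```text
t 13.95 pos [ 0.5233 -0.1737  0.2047] xaxis [-9.e-04  8.e-04 -1.e+00] jaw 78.54 f [ 0.5 -0.7 -2.6] open 0.0426 q [-18.4   4.7   6.9  92.2   0.   -6.9]
the job is handed in; nothing more can be done
None
the job is handed in; nothing more can be done
```

I put the aluminium cover on the upturned bowl and let go. Then I pinched both catches, drew the cassette out of its cradle and handed the job in at about 14 s, still holding it. The hand-in reports no verdict.

- **Cover:** it was on the bowl, let go of, about 1–2 mm from the top's measured position and tilted about 1.2°. The two looks, 4.6 s apart, agreed within about 1 mm and 0.3°.
- **Cassette:** the tool had risen about 13 cm since the grip closed. The wrist force was a steady 2.3–2.6 N, about the cassette's own weight, so it was free of the coder.
- **Catches:** I could not read their travel directly. The finger opening was 42.8 mm, below the 46 mm for fully pressed catches. The gripper also read about 1 mm low on the cover's bar, so I take the catches as fully in.
- **Bystanders:** those in the last picture (label roll, bottles, jars, lid stack) stood undisturbed. The marker was outside that crop, and I did not re-measure any of their positions.

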